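# Cap the empty port of a hydroponic tub

## Task

Close the empty port of the growing tub against mosquitoes: pick up the blanking cap by its knob and lay it flat on the tub's lid beside the open port, not over it. Then slide it across the lid by feel, pressing only lightly, until it drops into the port's recess. Leave it fully home there, flat and let go, and everything else where it stands.

Things in the scene. Friction and masses are not known exactly. Their poses are not given: they have to be found in the camera images.
- cap: Blanking cap, white plastic, about 60 g, lying on the table left or right of the tubs. A flat round disc, 64 mm in diameter, 7 mm thick, lower edge bevelled (60 mm across at the underside); in the middle of its top an upright round finger knob, 18 mm in diameter, 24 mm tall (its top is 31 mm above the underside). Origin: centre of the underside; z up along the knob.
- tub: White plastic growing tub with the empty port, fixed; 184 mm square (200 mm over the rim), 116 mm tall. Origin: centre of its underside, on the table; z up, x and y along its sides. In its mouth lies a flat white lid, 150 mm square. The lid is not centred: it lies loose, square with the tub but shifted by up to 9 mm along x and up to 9 mm along y; this shift is not measured.
- lid_top (a point): Middle of the tub's mouth, level with the top of the lid (120 mm above the table; 4 mm proud of the tub's rim). The lid lies on soft foam: pressed, it resists the first 1 to 2 N, then sinks 0.5 mm per newton, at most 3 mm (about 7 N), then it is hard. Sideways it stays put under pushes below 14 N. z up, x and y along the tub's sides.
- ledge (a point): Middle of the tub's mouth, level with the floor of the port (113 mm above the table). The port, in the middle of the lid, so up to 9 mm off this point in x and in y: a round recess 67.5 mm in diameter, 7 mm deep, with a flat ledge all round its floor and a 52 mm hole through the middle. The cap fits in with 1.75 mm of play all round, flush with the lid.
- planted_tub: The neighbouring tub, same size and height, fixed; its port is taken by a net cup with a young green whose leaves reach about 80 mm above the lid. Origin: centre of its underside. Leave alone.
- saucers: Stack of four plastic saucers, 102 mm in diameter, 38 mm tall, on the table on the other side from the cap. Origin: centre of the underside. Leave alone.
- can: Blue sprinkling can, 150 mm in diameter, about 200 mm tall, spout to its -y side reaching 180 mm from the middle, handle to +y. Origin: centre of the underside. Leave alone.
- mister: Glass plant mister with brass head, 82 mm in diameter, 175 mm tall. Origin: centre of the underside. Leave alone.
- brush: Wooden-handled brush lying bristles down, 265 mm long along its x (handle to -x), 30 mm tall. Origin: where the handle meets the head, at table level. Leave alone.
- net_cup: Spare black net cup standing empty, 62 mm over the rim, 52 mm tall. Origin: centre of the underside. Leave alone.
- pot: Empty terracotta pot, 110 mm over the rim, 90 mm tall. Origin: centre of the underside. Leave alone.
- trowel: Hand trowel lying along its x, wooden handle to -x, 280 mm long. Origin: where handle meets blade, at table level. Leave alone.
There are look-alikes about, which are no part of the job. Several things look just like the cap: the one meant starts farthest to the robot's left.

How it is judged:
By the outcome, as a careful person would: the job done as asked, in the order asked, and still so for the second after the job is handed in, with the robot touching nothing.
It also fails if it takes over 64 s, if anything falls off the work surface, if the arm or the gripper's body presses on something with over 40 N, if the wrist force passes 120 N, or if a joint passes its speed limit or range.

## Robot

A 6-joint arm with a two-finger parallel gripper is mounted at the origin on the work surface. World frame = base frame: x ahead of the robot, y to its left, z up, the work surface at z = 0. Lengths are in m, angles in rad, forces in N, time in s.
With the tool pointing down it reaches from about 0.275 to 1 m from the base axis. Payload 8.4 kg.
Tool frame: the origin (TCP) lies between the finger pads; the fingertips stand 14 mm ahead of it and the grasp point (between the pads) lies 5 mm behind it; x points along the fingers, y is the direction in which the jaws open and shut, and the axes are right-handed (so a half turn about x gives the same grasp; the last joint's range is limited). The gripper opens to 85 mm and grips with 20 to 120 N. Pads are 22 mm wide; open, the fingers measure 114 mm over their backs; the gripper's body (76 mm by 85 mm) begins 54 mm behind the grasp point. The pads swing forward as they close: fully open they stand 13 mm farther back than shut.
Start: joints at [-1.243, 0.353, 1.633, -0, 1.155, -0.002], TCP at [0.202, -0.591, 0.245] pointing down, gripper open.
Joint ranges: [-2.63, 2.63], [-0.92, 2.1], [0.06, 2.66], [-1.3, 4.44], [0, 2.69], [-3.02, 3.02]. Speed limits (rad/s): [2.22, 2.22, 2.79, 3.14, 3.14, 3.14].

## Interface

Orientations are given as a unit quaternion [x, y, z, w].
In Python, from rig import r gives the robot as it stands.
- The arm moves only by the tool jog_arm, never from a script. Its argument "increments" is a list of rows, each an object of numbers: "dx", "dy", "dz": the shift along the tool's x, y, z in units of 30 mm (1.0 is 30 mm); "yaw": the turn about the tool's x in units of 6 degrees (1.0 is 6 degrees); "jaw": the finger opening in mm, from 0 to 85.4. In form: [{"dx": .., "dy": .., "dz": .., "yaw": .., "jaw": ..}, ...]. A call has 1 to 20 rows; each row is the pose to reach, as a shift and turn from the pose commanded when the call began, along the tool's axes at that moment; what a row does not reach only later rows make up. A row lasts 1/12 s, in which the tool goes at most 41.7 mm and 7.16 degrees, less where a joint would pass 70% of its speed; a pose out of reach is approached as far as the arm can. A call with a gripper value outside its range is refused whole. The fingers move at their own pace and stop on an object; "grip_force" is the grip in N (left out, the last holds). Time passes only in rows, so rows that repeat a pose let the fingers close. It gives the time, the measured TCP pose, the force and the opening at its end, in the units of the state.
- r.observe(): the state, without advancing time (a new reading comes with each control period).
- r.camera(name): name is "side" or "top" or "wrist"; returns the picture (420x560x3 uint8, red, green, blue); there is no depth.
- r.camera_model(name): a dict with "K" (3x3 intrinsics, pixels), "distortion" ([k1, k2, p1, p2, k3] as OpenCV has them; the pictures are not rectified), "R" (3x3) and "t" (3): a world point X has camera coordinates R X + t; the wrist camera has in their place "tool_from_camera" (4x4, takes a point from camera to tool coordinates, whose origin is the TCP and whose axes are the tool frame's). Camera axes: x right, y down, z forward; pixel columns grow to the right and rows downward; lengths in m; the calibration is good to about 2 mm. A picture is of the moment at which its call begins: read the wrist's pose just before it. camera_model takes no time and is no camera call.
- r.finish_job(): hands the job in, once; it reports no verdict.
The state is a dict: "t": time; "joint_pos": joint angles; "dq": joint speeds; "joint_torque": joint torques, N m; "eef_pos": TCP position; "tool_rot": TCP orientation; "ft_force": force on the tool from outside, world axes, zero at the start; "torque": the same for the moment, N m; "finger_gap": opening from 0.0 (shut) to 1.0 (fully open).
Only numpy, scipy, OpenCV 4.12 (cv2) and the standard library are available. Lean on these libraries where they do the work, as an engineer would, in place of code of your own. Each camera call takes 0.05 s, during which the arm holds its last target.

## Working session

There is one attempt and no reset: what is moved stays moved. The work goes in short steps, Python scripts to look and compute and a tool call to move; the robot and the scene stay as the last step left them, time stands still between calls to the robot, and variables do not carry over. Pictures are saved under pics/ and viewed, and the job is handed in when it is done.

Besides the shell and the picture viewer there is one more tool, called by a JSON object that holds its "name" and its "arguments", one argument or row to a line. jog_arm: Moves the arm, as the interface text tells. Its arguments: {"type":"object","properties":{"increments":{"type":"array"},"grip_force":{"type":"number"}},"required":["increments"]}

```bash
ls; mkdir -p pics
python3 - <<'E'
from rig import r
import cv2,json,numpy as np
print(r.observe())
for n in ("top","side","wrist"):
    cv2.imwrite(f"pics/{n}0.png",cv2.cvtColor(r.camera(n),cv2.COLOR_RGB2BGR))
    print(n,r.camera_model(n))
E
```

```text
pics
{'t': 0.0, 'joint_pos': array([-1.24342704e+00,  3.53682154e-01,  1.63415022e+00,  1.22594619e-05,
        1.15521775e+00, -2.39887546e-03]), 'dq': array([ 1.04562800e-03,  4.07579446e-04, -6.19112681e-04,  8.69893196e-04,
        6.51475463e-05, -8.45830055e-04]), 'joint_torque': array([-2.50031364e-03, -6.05258989e+01, -3.42066622e+01, -4.40359872e-04,
        9.33135976e-03,  1.67020232e-05]), 'eef_pos': array([ 0.20224167, -0.59087352,  0.24453356]), 'tool_rot': array([-0.69743722, -0.11657047,  0.69759612, -0.11555218]), 'ft_force': array([-0.40630915, -0.53095707,  0.22918965]), 'torque': array([-0.01891244, -0.03079007, -0.02530271]), 'finger_gap': 1.002425125884722}
top {'K': array([[526.36891615,   0.        , 284.81958822],
       [  0.        , 526.36891615, 211.6687839 ],
       [  0.        ,   0.        ,   1.        ]]), 'distortion': array([-0.10830499,  0.        ,  0.        ,  0.        ,  0.        ]), 'R': array([[ 0.02221269, -0.99972104, -0.00802674],
       [-0.98983386, -0.02086342, -0.14068987],
       [ 0.14048316,  0.01107024, -0.99002118]]), 't': arr
[... 416 characters left out ...]
,  0.60547145, -0.58484913]]), 't': array([-0.37584847,  0.27372423,  1.42176301])}
wrist {'K': array([[289.86889329,   0.        , 279.7030697 ],
       [  0.        , 289.86889329, 205.76973138],
       [  0.        ,   0.        ,   1.        ]]), 'distortion': array([-0.04347577,  0.        ,  0.        ,  0.        ,  0.        ]), 'tool_from_camera': array([[ 2.03437086e-03, -3.20279363e-01,  9.47320955e-01,
        -1.28422464e-01],
       [ 9.99997854e-01,  1.02154134e-03, -1.80212195e-03,
         2.40801461e-04],
       [-3.90545046e-04,  9.47322588e-01,  3.20280754e-01,
        -8.01418800e-02],
       [ 0.00000000e+00,  0.00000000e+00,  0.00000000e+00,
         1.00000000e+00]])}
```

View pics/top0.png

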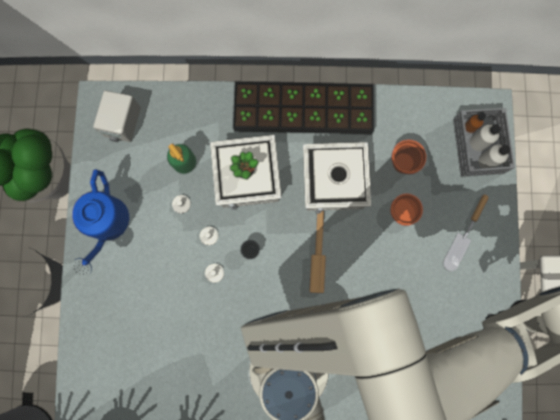

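View pics/side0.png

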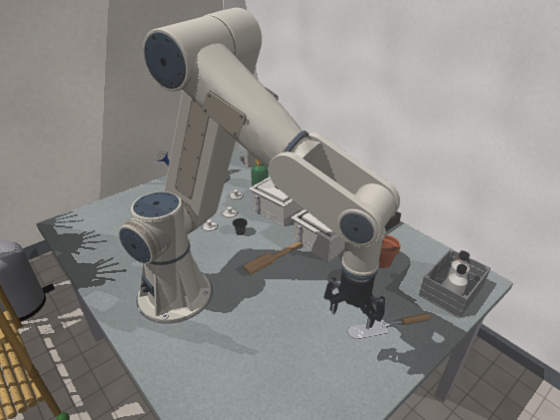

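View pics/wrist0.png

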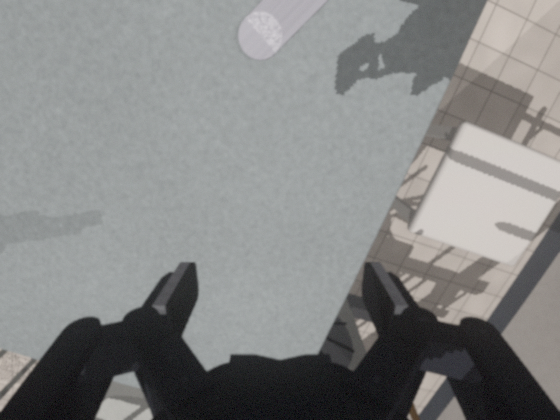

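The top view shows three cap look-alikes, at (181,204), (209,236) and (214,273). The open tub is at (338,175) and the planted tub at (246,170). I take the cap at (181,204), which is farthest left (largest y). Next I'll locate all of these.

```bash
cat > h.py <<'E'
from rig import r
import cv2,numpy as np
from scipy.spatial.transform import Rotation as Ro
def und(n,uv):
    m=r.camera_model(n); return cv2.undistortPoints(np.array(uv,float).reshape(-1,1,2),m["K"],m["distortion"]).reshape(-1,2)
def pose(n,obs=None):
    m=r.camera_model(n)
    if "R" in m: R=m["R"].T; return R,-R@m["t"]
    o=obs or r.observe(); T=m["tool_from_camera"]; Rt=Ro.from_quat(o["tool_rot"]).as_matrix()
    return Rt@T[:3,:3], Rt@T[:3,3]+o["eef_pos"]
def rays(n,uv,obs=None):
    R,c=pose(n,obs); p=und(n,uv); d=np.c_[p,np.ones(len(p))]@R.T; return c,d
def onz(n,uv,z,obs=None):
    c,d=rays(n,uv,obs); return c+d*((z-c[2])/d[:,2])[:,None]
def proj(n,X,obs=None):
    m=r.camera_model(n); R,c=pose(n,obs); X=np.atleast_2d(X).astype(float)
    rv=cv2.Rodrigues(R.T)[0]; return cv2.projectPoints(X,rv,-R.T@c,m["K"],m["distortion"])[0].reshape(-1,2)
def tri(L): # list of (c,d)
    A=np.zeros((3,3));b=np.zeros(3)
    for c,d in L:
        d=d/np.linalg.norm(d);P=np.eye(3)-np.outer(d,d);A+=P;b+=P@c
    X=np.linalg.solve(A,b); return X,[np.linalg.norm(np.cross(X-c,d/np.linalg.norm(d))) for c,d in L]
E
python3 - <<'E'
from h import *
im=cv2.imread("pics/top0.png")
print("caps",onz("top",[[181,204],[209,236],[214,273]],.007).round(3))
print("tub rim",onz("top",[[338,175],[304,144],[370,144],[371,206],[304,206]],.118).round(3))
print("planted",onz("top",[[211,142],[278,136],[282,200],[214,206]],.118).round(3))
c=cv2.resize(im[180:300,150:270],None,fx=4,fy=4,interpolation=cv2.INTER_CUBIC); cv2.imwrite("pics/c1.png",c)
c=cv2.resize(im[130:220,290:385],None,fx=6,fy=6,interpolation=cv2.INTER_CUBIC); cv2.imwrite("pics/c2.png",c)
E
```

```text
caps [[0.52  0.362 0.007]
 [0.417 0.266 0.007]
 [0.299 0.245 0.007]]
tub rim [[ 0.602 -0.138  0.118]
 [ 0.698 -0.032  0.118]
 [ 0.702 -0.236  0.118]
 [ 0.509 -0.239  0.118]
 [ 0.504 -0.035  0.118]]
planted [[0.699 0.256 0.118]
 [0.722 0.049 0.118]
 [0.521 0.032 0.118]
 [0.499 0.238 0.118]]
```

View pics/c1.png

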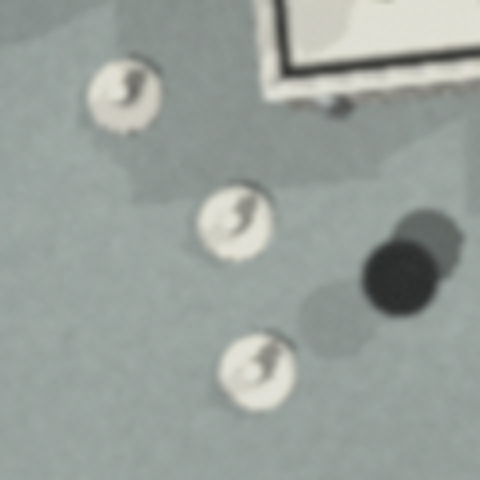

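View pics/c2.png

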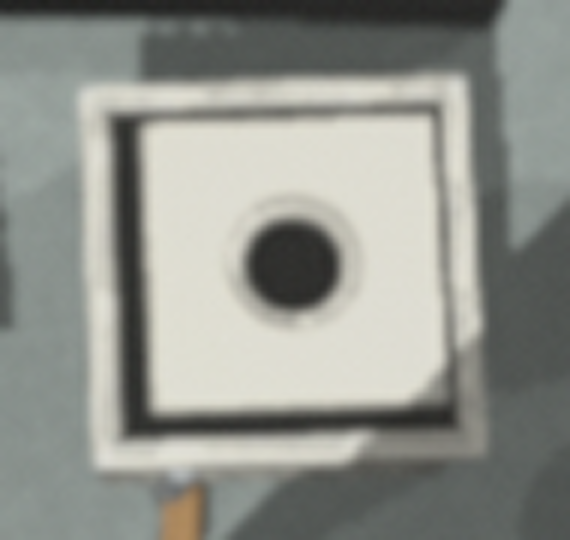

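The crop confirms three identical upright caps, at crop pixels (124,95), (235,222) and (257,372). I keep the top-left one, at about (0.52, 0.362). Next come the tool axes and the move amounts.

```bash
cat >> h.py <<'E'
def shift(target,o=None):
    o=o or r.observe(); R=Ro.from_quat(o["tool_rot"]).as_matrix()
    return (R.T@(np.array(target)-o["eef_pos"])/.03)
E
python3 - <<'E'
from h import *
R=Ro.from_quat(r.observe()["tool_rot"]).as_matrix(); print(R.round(3))
print(shift([.50,-.14,.30]),shift([.43,.36,.26]))
E
```

```text
[[-0.     0.324 -0.946]
 [ 0.001 -0.946 -0.324]
 [-1.    -0.001 -0.   ]]
[ -1.83000261 -11.0109919  -14.25662007] [ -0.47953178 -27.53369104 -17.44670501]
```

{"name": "jog_arm", "arguments": {
  "increments": [
    {"dx": -1.8,"dy": -11,"dz": -14,"yaw": 3.1,"jaw": 60},
    {"dx": -1.8,"dy": -11,"dz": -14,"yaw": 3.1,"jaw": 60},
    {"dx": -1.8,"dy": -11,"dz": -14,"yaw": 3.1,"jaw": 60},
    {"dx": -1.8,"dy": -11,"dz": -14,"yaw": 3.1,"jaw": 60},
    {"dx": -1.8,"dy": -11,"dz": -14,"yaw": 3.1,"jaw": 60},
    {"dx": -1.8,"dy": -11,"dz": -14,"yaw": 3.1,"jaw": 60},
    {"dx": -1.8,"dy": -11,"dz": -14,"yaw": 3.1,"jaw": 60},
    {"dx": -1.8,"dy": -11,"dz": -14,"yaw": 3.1,"jaw": 60},
    {"dx": -1.8,"dy": -11,"dz": -14,"yaw": 3.1,"jaw": 60},
    {"dx": -1.8,"dy": -11,"dz": -14,"yaw": 3.1,"jaw": 60},
    {"dx": -1.8,"dy": -11,"dz": -14,"yaw": 3.1,"jaw": 60},
    {"dx": -1.8,"dy": -11,"dz": -14,"yaw": 3.1,"jaw": 60},
    {"dx": -1.8,"dy": -11,"dz": -14,"yaw": 3.1,"jaw": 60},
    {"dx": -1.8,"dy": -11,"dz": -14,"yaw": 3.1,"jaw": 60},
    {"dx": -1.8,"dy": -11,"dz": -14,"yaw": 3.1,"jaw": 60},
    {"dx": -1.8,"dy": -11,"dz": -14,"yaw": 3.1,"jaw": 60},
    {"dx": -1.8,"dy": -11,"dz": -14,"yaw": 3.1,"jaw": 60},
    {"dx": -1.8,"dy": -11,"dz": -14,"yaw": 3.1,"jaw": 60},
    {"dx": -1.8,"dy": -11,"dz": -14,"yaw": 3.1,"jaw": 60}
  ]
}}

```text
t: 1.73
eef_pos: [0.4923, -0.1441, 0.2992]
tool_rot: [-0.707, -0.001, 0.707, -0.001]
ft_force: [-0.6, -0.3, 0.6]
finger_gap: 0.706
```

Run:
```python
from h import *
import pickle
o=r.observe(); im=r.camera("wrist"); cv2.imwrite("pics/w1.png",im[:,:,::-1]); pickle.dump(o,open("w1.pkl","wb"))
print(o["t"],o["eef_pos"],o["finger_gap"]); print(shift([.43,.36,.26]))
```

```text
1.7333 [ 0.49230486 -0.14407134  0.29915036] 0.7061691581876554
[  1.30768186 -16.80580688   2.02221136]
```

View pics/w1.png

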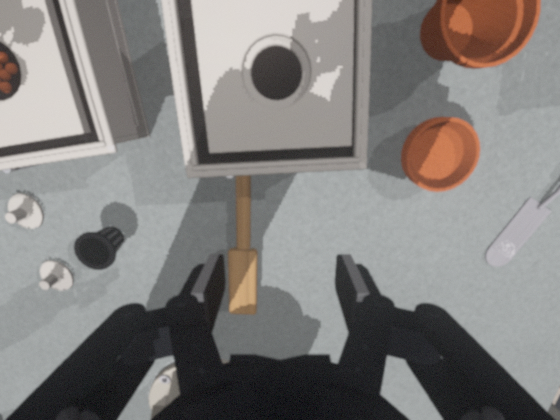

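The wrist view shows the port hole at (276,73) with its recess ring, and the lid shifted in the tub's mouth. I'll triangulate the port and cap from top and wrist.

Run:
```python
from h import *
import pickle
o=pickle.load(open("w1.pkl","rb"))
def hole(f,box,th):
    im=cv2.imread(f,0); x0,y0,x1,y1=box; s=im[y0:y1,x0:x1]; s=cv2.resize(s,None,fx=4,fy=4,interpolation=cv2.INTER_CUBIC)
    m=(s<th).astype(np.uint8); cs,_=cv2.findContours(m,0,cv2.CHAIN_APPROX_NONE); c=max(cs,key=cv2.contourArea)
    e=cv2.fitEllipse(c); return np.array([(e[0][0]+.5)/4-.5+x0,(e[0][1]+.5)/4-.5+y0]),np.array(e[1])/4
a,sa=hole("pics/top0.png",(323,160,354,190),90); b,sb=hole("pics/w1.png",(240,35,312,110),70)
print(a,sa,b,sb)
L=[tuple(x if x.ndim==1 else x[0] for x in rays("top",[a])),tuple(x if x.ndim==1 else x[0] for x in rays("wrist",[b],o))]
print("port tri",tri(L))
print(onz("top",[a],.113),onz("wrist",[b],.113,o))
cv2.imwrite("pics/w1c.png",cv2.resize(cv2.imread("pics/w1.png")[0:190,150:390],None,fx=3,fy=3,interpolation=cv2.INTER_CUBIC))
```

```text
[338.3471632  173.76892853] [13.98498535 14.60220718] [276.415905    72.92137909] [48.06466675 50.94694138]
port tri (array([ 0.60713398, -0.14006193,  0.11031127]), [np.float64(0.0009016082384505897), np.float64(0.000901608238450675)])
[[ 0.60717441 -0.13916542  0.113     ]] [[ 0.60622804 -0.14075563  0.113     ]]
```

View pics/w1c.png

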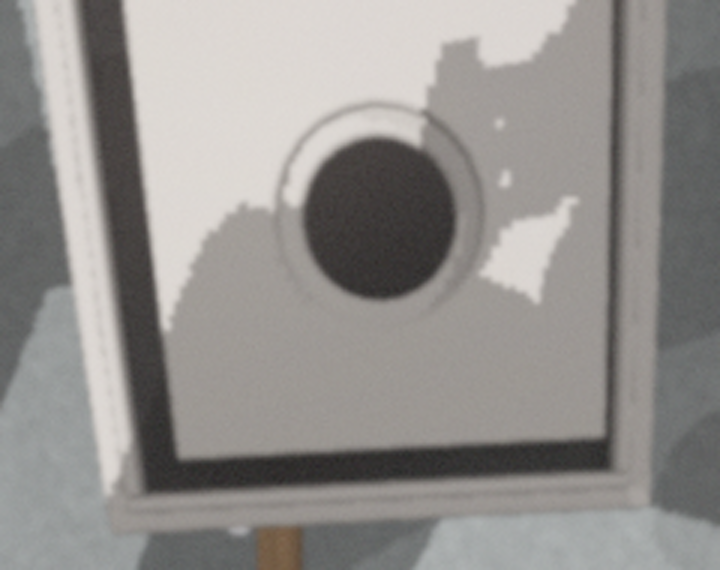

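{"name": "jog_arm", "arguments": {
  "increments": [
    {"dx": 1,"dy": -16.8,"dz": 2},
    {"dx": 1,"dy": -16.8,"dz": 2},
    {"dx": 1,"dy": -16.8,"dz": 2},
    {"dx": 1,"dy": -16.8,"dz": 2},
    {"dx": 1,"dy": -16.8,"dz": 2},
    {"dx": 1,"dy": -16.8,"dz": 2},
    {"dx": 1,"dy": -16.8,"dz": 2},
    {"dx": 1,"dy": -16.8,"dz": 2},
    {"dx": 1,"dy": -16.8,"dz": 2},
    {"dx": 1,"dy": -16.8,"dz": 2},
    {"dx": 1,"dy": -16.8,"dz": 2},
    {"dx": 1,"dy": -16.8,"dz": 2},
    {"dx": 1,"dy": -16.8,"dz": 2},
    {"dx": 1,"dy": -16.8,"dz": 2},
    {"dx": 1,"dy": -16.8,"dz": 2},
    {"dx": 1,"dy": -16.8,"dz": 2},
    {"dx": 1,"dy": -16.8,"dz": 2}
  ]
}}

```text
validation failed for argument at $.in...
```

Run:
```python
from h import *
import pickle
o=r.observe(); im=r.camera("wrist"); cv2.imwrite("pics/w2.png",im[:,:,::-1]); pickle.dump(o,open("w2.pkl","wb"))
print(o["t"],o["eef_pos"],o["finger_gap"]); print(proj("wrist",[[.52,.362,.031]],o))
```

```text
1.7833 [ 0.49244271 -0.14395817  0.29921901] 0.6980250950401732
[[-66.09228679 151.44040408]]
```

View pics/w2.png

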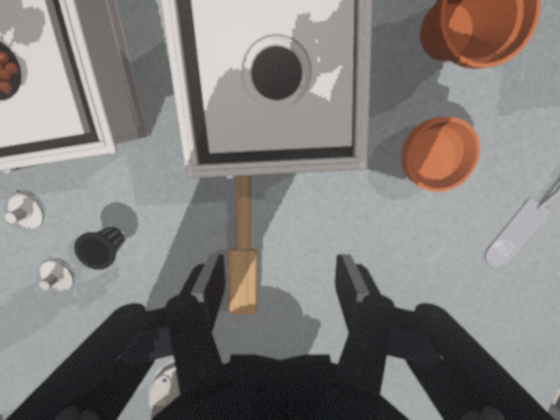

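The move was refused, probably because every row must carry all its keys. The picture is therefore unchanged from the last view. Repeating the move with full rows.

{"name": "jog_arm", "arguments": {
  "increments": [
    {"dx": 1,"dy": -16.8,"dz": 2,"yaw": 0,"jaw": 60},
    {"dx": 1,"dy": -16.8,"dz": 2,"yaw": 0,"jaw": 60},
    {"dx": 1,"dy": -16.8,"dz": 2,"yaw": 0,"jaw": 60},
    {"dx": 1,"dy": -16.8,"dz": 2,"yaw": 0,"jaw": 60},
    {"dx": 1,"dy": -16.8,"dz": 2,"yaw": 0,"jaw": 60},
    {"dx": 1,"dy": -16.8,"dz": 2,"yaw": 0,"jaw": 60},
    {"dx": 1,"dy": -16.8,"dz": 2,"yaw": 0,"jaw": 60},
    {"dx": 1,"dy": -16.8,"dz": 2,"yaw": 0,"jaw": 60},
    {"dx": 1,"dy": -16.8,"dz": 2,"yaw": 0,"jaw": 60},
    {"dx": 1,"dy": -16.8,"dz": 2,"yaw": 0,"jaw": 60},
    {"dx": 1,"dy": -16.8,"dz": 2,"yaw": 0,"jaw": 60},
    {"dx": 1,"dy": -16.8,"dz": 2,"yaw": 0,"jaw": 60},
    {"dx": 1,"dy": -16.8,"dz": 2,"yaw": 0,"jaw": 60},
    {"dx": 1,"dy": -16.8,"dz": 2,"yaw": 0,"jaw": 60},
    {"dx": 1,"dy": -16.8,"dz": 2,"yaw": 0,"jaw": 60},
    {"dx": 1,"dy": -16.8,"dz": 2,"yaw": 0,"jaw": 60},
    {"dx": 1,"dy": -16.8,"dz": 2,"yaw": 0,"jaw": 60}
  ]
}}

```text
t: 3.25
eef_pos: [0.4307, 0.3591, 0.2694]
tool_rot: [0.707, 0.001, -0.707, 0.001]
ft_force: [-1.1, -0.3, -0.4]
finger_gap: 0.704
```

Run:
```python
from h import *
import pickle
o=r.observe(); im=r.camera("wrist"); cv2.imwrite("pics/w3.png",im[:,:,::-1]); pickle.dump(o,open("w3.pkl","wb"))
print(o["t"],o["eef_pos"],o["finger_gap"]); print(proj("wrist",[[.52,.362,.031]],o))
```

```text
3.25 [0.43067936 0.35911262 0.26942342] 0.703638366048644
[[277.26930549 100.20110131]]
```

View pics/w3.png

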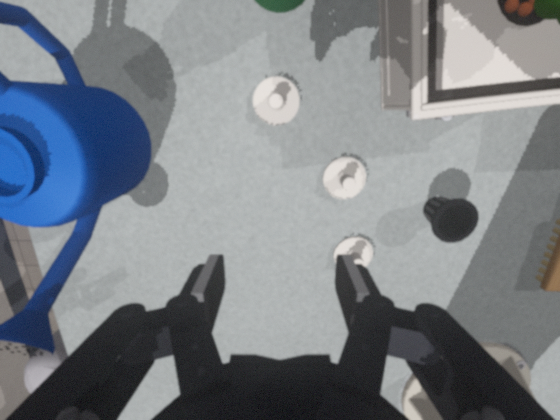

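Cap seen at (276,100), knob top about (277,101); the other caps are at (345,177) and (354,255).

Run:
```python
from h import *
import pickle
o=pickle.load(open("w3.pkl","rb"))
def disc(f,box,th):
    im=cv2.imread(f,0); x0,y0,x1,y1=box; s=cv2.resize(im[y0:y1,x0:x1],None,fx=4,fy=4,interpolation=cv2.INTER_CUBIC)
    m=(s>th).astype(np.uint8); cs,_=cv2.findContours(m,0,cv2.CHAIN_APPROX_NONE); c=cv2.convexHull(max(cs,key=cv2.contourArea))
    (u,v),rr=cv2.minEnclosingCircle(c); e=cv2.fitEllipse(c)
    return np.array([(e[0][0]+.5)/4-.5+x0,(e[0][1]+.5)/4-.5+y0]),np.array(e[1])/4
a,sa=disc("pics/top0.png",(168,190,194,217),165); b,sb=disc("pics/w3.png",(240,65,312,132),165)
print(a,sa,b,sb)
f=lambda n,u,o=None:(lambda c,d:(c,d[0]))(*rays(n,[u],o))
print(tri([f("top",a),f("wrist",b,o)]),onz("top",[a],.007),onz("wrist",[b],.007,o))
# knob top from both
c1=cv2.resize(cv2.imread("pics/top0.png")[188:220,165:197],None,fx=9,fy=9,interpolation=cv2.INTER_CUBIC)
c2=cv2.resize(cv2.imread("pics/w3.png")[70:130,246:306],None,fx=5,fy=5,interpolation=cv2.INTER_CUBIC)
cv2.imwrite("pics/k.png",np.hstack([cv2.resize(c1,(360,360)),cv2.resize(c2,(360,360))]))
print(proj("wrist",[[.5205,.3617,.031]],o),proj("top",[[.5205,.3617,.031]]))
```

```text
Traceback (most recent call last):
cv2.error: OpenCV(4.12.0) /io/opencv/modules/imgproc/src/shapedescr.cpp:361: error: (-201:Incorrect size of input array) There should be at least 5 points to fit the ellipse in function 'fitEllipseNoDirect'
```

Run:
```python
from h import *
import pickle
o=pickle.load(open("w3.pkl","rb"))
def disc(f,box):
    im=cv2.imread(f,0); x0,y0,x1,y1=box; s=cv2.resize(im[y0:y1,x0:x1],None,fx=4,fy=4,interpolation=cv2.INTER_CUBIC)
    th,m=cv2.threshold(cv2.GaussianBlur(s,(5,5),0),0,255,cv2.THRESH_OTSU); cs,_=cv2.findContours(m,0,cv2.CHAIN_APPROX_NONE); c=cv2.convexHull(max(cs,key=cv2.contourArea))
    e=cv2.fitEllipse(c); print(th)
    return np.array([(e[0][0]+.5)/4-.5+x0,(e[0][1]+.5)/4-.5+y0]),np.array(e[1])/4
a,sa=disc("pics/top0.png",(168,190,194,217)); b,sb=disc("pics/w3.png",(240,65,312,132))
print(a,sa,b,sb)
f=lambda n,u,o=None:(lambda c,d:(c,d[0]))(*rays(n,[u],o))
print(tri([f("top",a),f("wrist",b,o)]),onz("top",[a],.007),onz("wrist",[b],.007,o))
c1=cv2.resize(cv2.imread("pics/top0.png")[188:220,165:197],(360,360),interpolation=cv2.INTER_CUBIC)
c2=cv2.resize(cv2.imread("pics/w3.png")[70:130,246:306],(360,360),interpolation=cv2.INTER_CUBIC)
cv2.imwrite("pics/k.png",np.hstack([c1,c2]))
print(proj("wrist",[[.5205,.3617,.031]],o),proj("top",[[.5205,.3617,.031]]))
```

```text
175.0
191.0
[180.2914629  203.54456711] [17.58800507 18.16496277] [275.4797821  100.31742859] [46.38898849 48.89595413]
(array([0.5205118 , 0.36438525, 0.00948716]), [np.float64(0.00015893630163374528), np.float64(0.00015893630163397166)]) [[0.52102698 0.36483037 0.007     ]] [[0.52043862 0.3645105  0.007     ]]
[[277.52095236  99.76192278]] [[179.72629234 202.56239323]]
```

View pics/k.png

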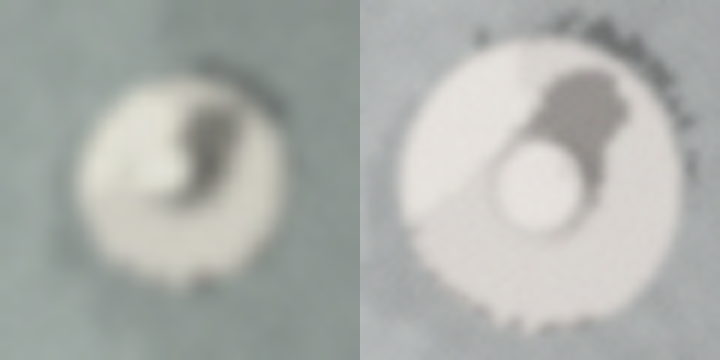

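Run:
```python
from h import *
print(shift([.5206,.3645,.07]),shift([.5206,.3645,.025]))
```

```text
[ 6.65109123 -0.16627996 -2.99446652] [ 8.1510912  -0.16638615 -2.99416004]
```

{"name": "jog_arm", "arguments": {
  "increments": [
    {"dx": 3,"dy": -0.17,"dz": -3,"yaw": 0,"jaw": 50},
    {"dx": 6.6,"dy": -0.17,"dz": -3,"yaw": 0,"jaw": 50},
    {"dx": 6.6,"dy": -0.17,"dz": -3,"yaw": 0,"jaw": 50},
    {"dx": 6.6,"dy": -0.17,"dz": -3,"yaw": 0,"jaw": 50},
    {"dx": 6.6,"dy": -0.17,"dz": -3,"yaw": 0,"jaw": 50},
    {"dx": 6.6,"dy": -0.17,"dz": -3,"yaw": 0,"jaw": 50},
    {"dx": 6.6,"dy": -0.17,"dz": -3,"yaw": 0,"jaw": 50},
    {"dx": 6.6,"dy": -0.17,"dz": -3,"yaw": 0,"jaw": 50},
    {"dx": 6.6,"dy": -0.17,"dz": -3,"yaw": 0,"jaw": 50}
  ]
}}

```text
t: 4.05
eef_pos: [0.521, 0.3666, 0.0737]
tool_rot: [0.708, 0.002, -0.706, 0.001]
ft_force: [0.4, 0.9, 0.2]
finger_gap: 0.581
```

Run:
```python
from h import *
o=r.observe(); im=r.camera("wrist"); cv2.imwrite("pics/w4.png",im[:,:,::-1])
print(o["t"],o["eef_pos"],o["ft_force"]); print(proj("wrist",[[.5206,.3645,.031]],o),shift([.5206,.3645,.025]))
```

```text
4.05 [0.52099395 0.36663753 0.07374269] [0.43895383 0.85181491 0.19299249]
[[282.07076034 239.10000396]] [1.63615458 0.08290545 0.02180006]
```

View pics/w4.png

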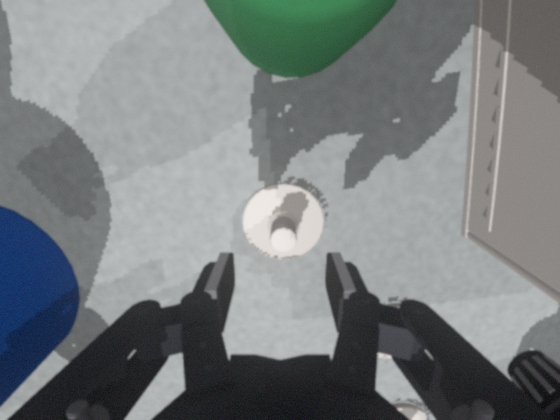

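The picture shows the knob top at (284,239), within 2 px of the prediction. The green mister is close ahead, so I'll yaw 30° while going down to keep the wrist camera away from it.

{"name": "jog_arm", "arguments": {
  "increments": [
    {"dx": 0,"dy": 0.04,"dz": 0,"yaw": 1,"jaw": 50},
    {"dx": 0,"dy": 0.04,"dz": 0,"yaw": 2,"jaw": 50},
    {"dx": 0,"dy": 0.04,"dz": 0,"yaw": 3,"jaw": 50},
    {"dx": 0.2,"dy": 0.04,"dz": 0,"yaw": 4,"jaw": 50},
    {"dx": 0.5,"dy": 0.04,"dz": 0,"yaw": 5,"jaw": 50},
    {"dx": 0.8,"dy": 0.04,"dz": 0,"yaw": 5,"jaw": 50},
    {"dx": 1.1,"dy": 0.04,"dz": 0,"yaw": 5,"jaw": 50},
    {"dx": 1.3,"dy": 0.04,"dz": 0,"yaw": 5,"jaw": 50},
    {"dx": 1.4,"dy": 0.04,"dz": 0,"yaw": 5,"jaw": 50},
    {"dx": 1.5,"dy": 0.04,"dz": 0,"yaw": 5,"jaw": 50},
    {"dx": 1.5,"dy": 0.04,"dz": 0,"yaw": 5,"jaw": 50},
    {"dx": 1.5,"dy": 0.04,"dz": 0,"yaw": 5,"jaw": 50}
  ]
}}

```text
t: 5.1
eef_pos: [0.5203, 0.365, 0.0263]
tool_rot: [-0.684, 0.181, 0.684, 0.181]
ft_force: [0.7, 0.6, 0.2]
finger_gap: 0.585
```

Run:
```python
from h import *
o=r.observe(); im=r.camera("wrist"); cv2.imwrite("pics/w5.png",im[:,:,::-1])
print(o["t"],o["eef_pos"],o["ft_force"],o["joint_pos"]); print(proj("wrist",[[.5206,.364,.031]],o),shift([.5206,.364,.025]))
```

```text
5.1 [0.52031628 0.36499089 0.02628442] [0.65025365 0.57230602 0.20585077] [6.09355077e-01 6.32284128e-01 1.74496728e+00 7.40966086e-06
 7.64440172e-01 2.69798711e+00]
[[277.60150351 279.14322405]] [ 0.04801872  0.0277663  -0.02252513]
```

View pics/w5.png

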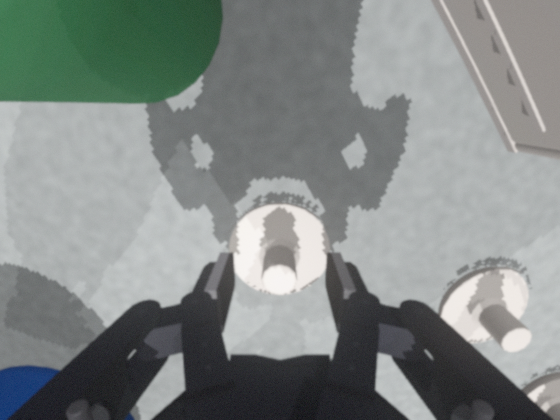

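The knob at (280,278) sits centred between the pads. Closing.

{"name": "jog_arm", "arguments": {
  "increments": [
    {"dx": 0,"dy": 0,"dz": 0,"yaw": 0,"jaw": 10},
    {"dx": 0,"dy": 0,"dz": 0,"yaw": 0,"jaw": 10},
    {"dx": 0,"dy": 0,"dz": 0,"yaw": 0,"jaw": 10},
    {"dx": 0,"dy": 0,"dz": 0,"yaw": 0,"jaw": 10},
    {"dx": 0,"dy": 0,"dz": 0,"yaw": 0,"jaw": 10},
    {"dx": 0,"dy": 0,"dz": 0,"yaw": 0,"jaw": 10},
    {"dx": 0,"dy": 0,"dz": 0,"yaw": 0,"jaw": 10},
    {"dx": 0,"dy": 0,"dz": 0,"yaw": 0,"jaw": 10},
    {"dx": 0,"dy": 0,"dz": 0,"yaw": 0,"jaw": 10}
  ],
  "grip_force": 35
}}

```text
t: 5.9
eef_pos: [0.5204, 0.3651, 0.0266]
tool_rot: [0.684, -0.181, -0.683, -0.181]
ft_force: [-0.8, -0.3, 5.0]
finger_gap: 0.19
```

Run:
```python
from h import *
o=r.observe(); print(o["t"],o["eef_pos"],o["ft_force"],o["finger_gap"])
```

```text
5.9 [0.52044206 0.36507213 0.02663462] [-0.7607245  -0.26645748  5.0068136 ] 0.19032766367271434
```

Gripped, with a gap of 0.19 (about 17 mm). The 5 N upward reading suggests the fingertips rest on the disc. Lifting and turning back.

{"name": "jog_arm", "arguments": {
  "increments": [
    {"dx": -0.3,"dy": 0,"dz": 0,"yaw": 0,"jaw": 10},
    {"dx": -1,"dy": 0,"dz": 0,"yaw": 0,"jaw": 10},
    {"dx": -2,"dy": 0,"dz": 0,"yaw": 0,"jaw": 10},
    {"dx": -3,"dy": 0,"dz": 0,"yaw": 0,"jaw": 10},
    {"dx": -4,"dy": 0,"dz": 0,"yaw": -1,"jaw": 10},
    {"dx": -5,"dy": 0,"dz": 0,"yaw": -2,"jaw": 10},
    {"dx": -6,"dy": 0,"dz": 0,"yaw": -3,"jaw": 10},
    {"dx": -7,"dy": 0,"dz": 0,"yaw": -4,"jaw": 10},
    {"dx": -8,"dy": 0,"dz": 0,"yaw": -5,"jaw": 10},
    {"dx": -8.5,"dy": 0,"dz": 0,"yaw": -5,"jaw": 10},
    {"dx": -8.8,"dy": 0,"dz": 0,"yaw": -5,"jaw": 10},
    {"dx": -8.8,"dy": 0,"dz": 0,"yaw": -5,"jaw": 10},
    {"dx": -8.8,"dy": 0,"dz": 0,"yaw": -5,"jaw": 10},
    {"dx": -8.8,"dy": 0,"dz": 0,"yaw": -5,"jaw": 10}
  ]
}}

```text
t: 7.07
eef_pos: [0.5196, 0.3645, 0.2886]
tool_rot: [-0.706, -0.001, 0.708, -0.002]
ft_force: [-0.5, 0.2, -1.3]
finger_gap: 0.194
```

Run:
```python
from h import *
o=r.observe(); im=r.camera("wrist"); cv2.imwrite("pics/w6.png",im[:,:,::-1])
print(o["t"],o["eef_pos"],o["ft_force"],o["finger_gap"]); print(shift([.5605,-.1865,.26]),Ro.from_quat(o["tool_rot"]).as_matrix().round(3))
```

```text
7.0667 [0.51957769 0.36447609 0.28859249] [-0.51390094  0.17572523 -1.34700045] 0.19366847169536286
[ 0.9743221  18.37033898 -1.27851887] [[-0.002  0.005 -1.   ]
 [-0.001 -1.    -0.005]
 [-1.     0.001  0.002]]
```

View pics/w6.png

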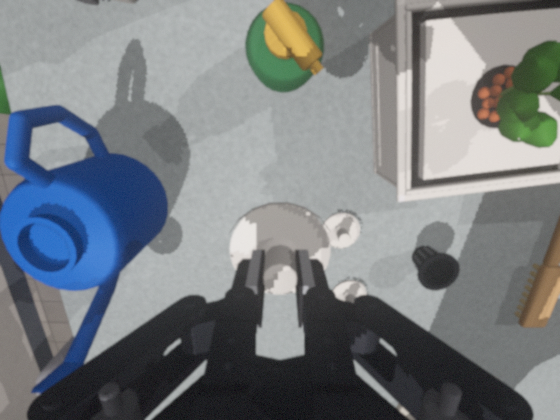

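The cap is held level between the fingers, its disc centred near (280,248). Carrying it over to the tub corner, high above the leaves.

{"name": "jog_arm", "arguments": {
  "increments": [
    {"dx": 0,"dy": 0.7,"dz": 0,"yaw": 0,"jaw": 10},
    {"dx": 0,"dy": 2,"dz": -0.2,"yaw": 0,"jaw": 10},
    {"dx": 0,"dy": 3.3,"dz": -0.4,"yaw": 0,"jaw": 10},
    {"dx": 0,"dy": 4.6,"dz": -0.6,"yaw": 0,"jaw": 10},
    {"dx": 0,"dy": 5.9,"dz": -0.8,"yaw": 0,"jaw": 10},
    {"dx": 0,"dy": 7.2,"dz": -1,"yaw": 0,"jaw": 10},
    {"dx": 0,"dy": 8.5,"dz": -1.2,"yaw": 0,"jaw": 10},
    {"dx": 0,"dy": 9.8,"dz": -1.28,"yaw": 0,"jaw": 10},
    {"dx": 0,"dy": 11.1,"dz": -1.28,"yaw": 0,"jaw": 10},
    {"dx": 0,"dy": 12.4,"dz": -1.28,"yaw": 0,"jaw": 10},
    {"dx": 0,"dy": 13.7,"dz": -1.28,"yaw": 0,"jaw": 10},
    {"dx": 0,"dy": 15,"dz": -1.28,"yaw": 0,"jaw": 10},
    {"dx": 0,"dy": 16.3,"dz": -1.28,"yaw": 0,"jaw": 10},
    {"dx": 0,"dy": 17.4,"dz": -1.28,"yaw": 0,"jaw": 10},
    {"dx": 0,"dy": 18.1,"dz": -1.28,"yaw": 0,"jaw": 10},
    {"dx": 0,"dy": 18.4,"dz": -1.28,"yaw": 0,"jaw": 10},
    {"dx": 0,"dy": 18.4,"dz": -1.28,"yaw": 0,"jaw": 10},
    {"dx": 0,"dy": 18.4,"dz": -1.28,"yaw": 0,"jaw": 10},
    {"dx": 0,"dy": 18.4,"dz": -1.28,"yaw": 0,"jaw": 10}
  ]
}}

```text
t: 8.7
eef_pos: [0.5614, -0.1855, 0.2897]
tool_rot: [-0.707, -0.002, 0.707, -0.002]
ft_force: [0.2, -0.5, -0.4]
finger_gap: 0.195
```

Run:
```python
from h import *
import pickle
o=r.observe(); im=r.camera("wrist"); cv2.imwrite("pics/w7.png",im[:,:,::-1]); pickle.dump(o,open("w7.pkl","wb"))
print(o["t"],o["eef_pos"],o["ft_force"],o["finger_gap"]); print(shift([.5605,-.1865,.16]),Ro.from_quat(o["tool_rot"]).as_matrix().round(3))
print(proj("wrist",[[.607,-.140,.113],[.5605,-.1865,.12]],o))
```

```text
8.7 [ 0.56136314 -0.18554318  0.28972765] [ 0.21362992 -0.47755388 -0.41815846] 0.19508050112886613
[4.3310293  0.03924251 0.0304362 ] [[-0.001  0.006 -1.   ]
 [ 0.001 -1.    -0.006]
 [-1.    -0.001  0.001]]
[[235.87045868 142.68799181]
 [280.33889096 187.9936709 ]]
```

View pics/w7.png

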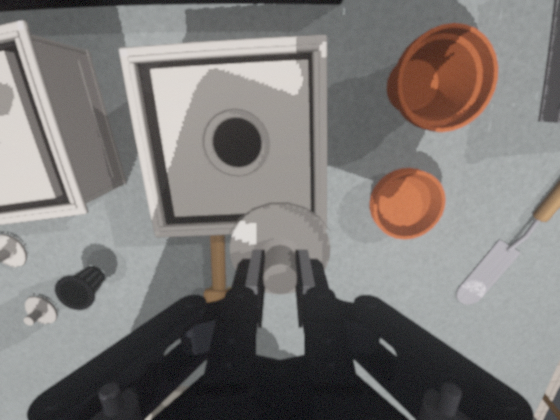

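The hole is at (236,142.7), matching the prediction. I'll measure the port again from here, plus the held disc's offset in the tool frame.

Run:
```python
from h import *
import pickle
from scipy.optimize import least_squares
o=pickle.load(open("w7.pkl","rb"))
g=cv2.imread("pics/w7.png",0)
def hole(box,th):
    x0,y0,x1,y1=box; s=cv2.resize(g[y0:y1,x0:x1],None,fx=4,fy=4,interpolation=cv2.INTER_CUBIC)
    cs,_=cv2.findContours((s<th).astype(np.uint8),0,cv2.CHAIN_APPROX_NONE); c=max(cs,key=cv2.contourArea).reshape(-1,2)
    return (c+.5)/4-.5+[x0,y0]
c=hole((205,110,270,175),70); P=onz("wrist",c,.113,o)[:,:2]
f=least_squares(lambda q:np.hypot(*(P-q[:2]).T)-q[2],[.607,-.14,.026]).x; print("hole circle z=.113",f)
b,_=cv2.minEnclosingCircle(c.astype(np.float32)); 
# tri w1 & w7 hole
o1=pickle.load(open("w1.pkl","rb"))
e=cv2.fitEllipse(c.astype(np.float32))[0]
F=lambda n,u,o=None:(lambda c,d:(c,d[0]))(*rays(n,[u],o))
print(tri([F("wrist",e,o),F("wrist",[276.416,72.921],o1),F("top",[338.347,173.769])]))
cv2.imwrite("pics/d.png",cv2.resize(cv2.imread("pics/w7.png")[190:310,220:340],None,fx=5,fy=5,interpolation=cv2.INTER_CUBIC))
# expected disc outline for cap at tool origin
R=Ro.from_quat(o["tool_rot"]).as_matrix()
t=np.linspace(0,2*np.pi,13)
X=o["eef_pos"]+np.c_[0*t+.0196,.032*np.cos(t),.032*np.sin(t)]@R.T
print(((proj("wrist",X,o)-[220,190])*5).round(0).tolist())
```

```text
hole circle z=.113 [ 0.60717023 -0.14097029  0.02419044]
(array([ 0.60733614, -0.14020608,  0.10885423]), [np.float64(0.00019496478703153394), np.float64(0.0008241183231888204), np.float64(0.0009916034681913795)])
[[571.0, 328.0], [526.0, 448.0], [425.0, 531.0], [293.0, 561.0], [161.0, 531.0], [59.0, 448.0], [14.0, 327.0], [43.0, 199.0], [145.0, 100.0], [292.0, 63.0], [440.0, 101.0], [542.0, 200.0], [571.0, 328.0]]
```

View pics/d.png

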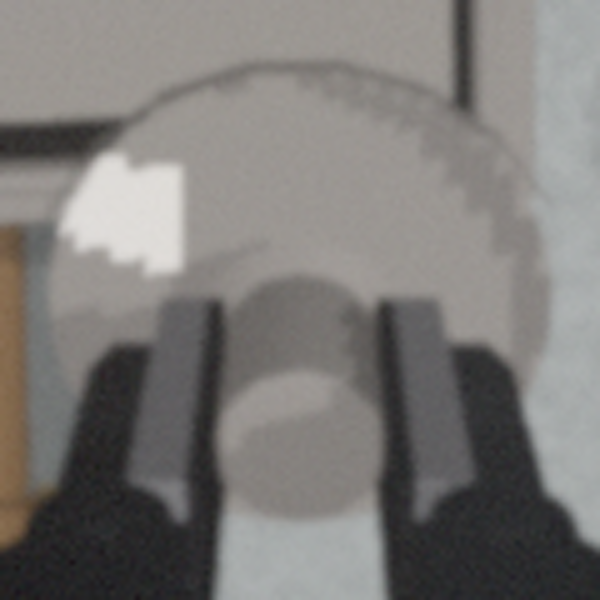

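The held disc looks smaller than expected (504 px against 557 px in the crop), so it may hang lower than planned. Checking the depths.

Run:
```python
from h import *
import pickle
o=pickle.load(open("w7.pkl","rb")); R=Ro.from_quat(o["tool_rot"]).as_matrix()
def pt(X): return ((proj("wrist",o["eef_pos"]+np.atleast_2d(X)@R.T,o)-[220,190])*5).round(0)
t=np.linspace(0,2*np.pi,13)
for x in (.0196,.03,.035,.04):
    D=pt(np.c_[0*t+x,.032*np.cos(t),.032*np.sin(t)]); K=pt(np.c_[0*t+x-.024,.009*np.cos(t),.009*np.sin(t)])
    print(x,"disc top",D[:,1].min(),"L/R",D[:,0].min(),D[:,0].max(),"knob",K.min(0),K.max(0))
print("tips",pt([[.014,.009,-.011],[.014,-.009,-.011],[.014,.009,.011],[-.005,.009,-.011]]))
```

```text
0.0196 disc top 63.0 L/R 14.0 571.0 knob [200. 365.] [382. 522.]
0.03 disc top 35.0 L/R 30.0 556.0 knob [207. 314.] [377. 463.]
0.035 disc top 22.0 L/R 37.0 549.0 knob [209. 292.] [374. 437.]
0.04 disc top 10.0 L/R 44.0 543.0 knob [212. 271.] [372. 413.]
tips [[375. 263.]
 [209. 263.]
 [371. 438.]
 [384. 350.]]
```

Run:
```python
from h import *
import pickle
o=pickle.load(open("w3.pkl","rb"))
im=cv2.imread("pics/w3.png",0)
for nm,(x0,y0,x1,y1) in dict(a=(244,68,308,132),b=(315,148,375,206)).items():
    s=cv2.resize(im[y0:y1,x0:x1],None,fx=4,fy=4,interpolation=cv2.INTER_CUBIC)
    th,m=cv2.threshold(cv2.GaussianBlur(s,(5,5),0),0,255,cv2.THRESH_OTSU); cs,_=cv2.findContours(m,0,cv2.CHAIN_APPROX_NONE); c=cv2.convexHull(max(cs,key=cv2.contourArea)).reshape(-1,2)
    P=onz("wrist",(c+.5)/4-.5+[x0,y0],.007,o)[:,:2]
    print(nm,cv2.minAreaRect((P*1000).astype(np.float32)))
cv2.imwrite("pics/d5.png",cv2.resize(cv2.imread("pics/w5.png")[190:310,220:340],None,fx=5,fy=5,interpolation=cv2.INTER_CUBIC))
R,c=None,None
# prediction in w5 with cap on table at TCP z .0263
T=r.camera_model("wrist")["tool_from_camera"]; t=np.linspace(0,6.283,25); m=r.camera_model("wrist")
def pt(X): 
    Ri=T[:3,:3].T; return ((cv2.projectPoints(np.array(X,float),cv2.Rodrigues(Ri)[0],-Ri@T[:3,3],m["K"],m["distortion"])[0].reshape(-1,2)-[220,190])*5).round(0)
D=pt(np.c_[0*t+.0193,.032*np.cos(t),.032*np.sin(t)]);K=pt(np.c_[0*t-.0047,.009*np.cos(t),.009*np.sin(t)])
print(D.min(0),D.max(0),K.min(0),K.max(0))
```

```text
a ((520.3657836914062, 364.153076171875), (60.30516815185547, 56.77344512939453), 53.653011322021484)
b ((419.15966796875, 268.7360534667969), (59.155372619628906, 56.73807144165039), 39.801876068115234)
[13. 64.] [572. 562.] [200. 367.] [382. 523.]
```

View pics/d5.png

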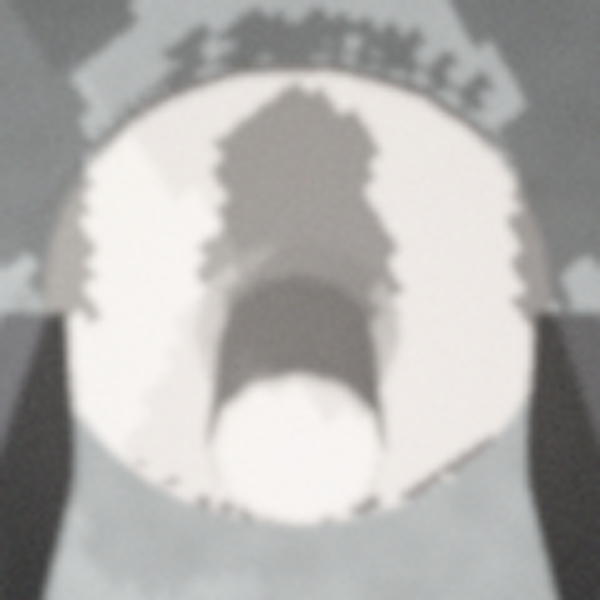

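Before gripping (w5 crop) the disc and knob had the same apparent size, so the cap has not slipped. The 8% is a drawn-size or edge bias. The jaws also show a wrist-camera bias of about 0.8 mm along y, which puts the port near (0.607, -0.140). Lowering toward the lid corner.

{"name": "jog_arm", "arguments": {
  "increments": [
    {"dx": 1,"dy": 0.04,"dz": 0.03,"yaw": 0,"jaw": 10},
    {"dx": 2,"dy": 0.04,"dz": 0.03,"yaw": 0,"jaw": 10},
    {"dx": 3,"dy": 0.04,"dz": 0.03,"yaw": 0,"jaw": 10},
    {"dx": 3.7,"dy": 0.04,"dz": 0.03,"yaw": 0,"jaw": 10},
    {"dx": 4.2,"dy": 0.04,"dz": 0.03,"yaw": 0,"jaw": 10},
    {"dx": 4.5,"dy": 0.04,"dz": 0.03,"yaw": 0,"jaw": 10},
    {"dx": 4.5,"dy": 0.04,"dz": 0.03,"yaw": 0,"jaw": 10},
    {"dx": 4.5,"dy": 0.04,"dz": 0.03,"yaw": 0,"jaw": 10},
    {"dx": 4.5,"dy": 0.04,"dz": 0.03,"yaw": 0,"jaw": 10},
    {"dx": 4.5,"dy": 0.04,"dz": 0.03,"yaw": 0,"jaw": 10}
  ]
}}

```text
t: 9.58
eef_pos: [0.5615, -0.1881, 0.1567]
tool_rot: [0.708, 0.002, -0.706, 0.002]
ft_force: [0.9, -0.9, -1.1]
finger_gap: 0.188
```

Run:
```python
from h import *
import pickle
o=r.observe(); im=r.camera("wrist"); cv2.imwrite("pics/w8.png",im[:,:,::-1]); pickle.dump(o,open("w8.pkl","wb"))
print(o["t"],o["eef_pos"],o["ft_force"]); print(proj("wrist",[[.607,-.140,.113]],o))
o2=r.observe(); print(o2["eef_pos"],o2["ft_force"])
```

```text
9.5833 [ 0.56152768 -0.188088    0.15667615] [ 0.87772409 -0.86333225 -1.05410069]
[[199.33446827 168.6157883 ]]
[ 0.56139531 -0.18813785  0.15655198] [0.31250258 0.31562937 0.02105752]
```

View pics/w8.png

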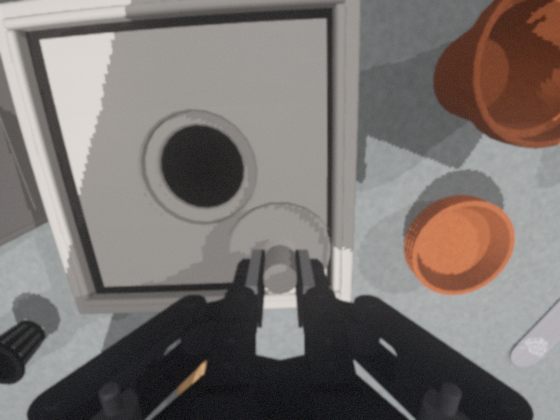

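The held cap hovers over the near-right lid corner. The port hole is at (202,166), 2–3 px from the prediction. Measuring both in this one image.

Run:
```python
from h import *
import pickle
from scipy.optimize import least_squares
o=pickle.load(open("w8.pkl","rb")); im=cv2.imread("pics/w8.png"); g=im[:,:,1]
x0,y0,x1,y1=150,115,250,215
s=cv2.resize(g[y0:y1,x0:x1],None,fx=4,fy=4,interpolation=cv2.INTER_CUBIC)
cs,_=cv2.findContours((s<75).astype(np.uint8),0,cv2.CHAIN_APPROX_NONE); c=(max(cs,key=cv2.contourArea).reshape(-1,2)+.5)/4-.5+[x0,y0]
for z in (.113,.110):
    P=onz("wrist",c,z,o)[:,:2]; print("hole",z,least_squares(lambda q:np.hypot(*(P-q[:2]).T)-q[2],[.607,-.14,.026]).x)
e=cv2.fitEllipse(c.astype(np.float32))[0]; print(e)
cv2.imwrite("pics/w8c.png",cv2.resize(im[95:295,125:345],None,fx=3,fy=3,interpolation=cv2.INTER_CUBIC))
```

```text
hole 0.113 [ 0.60760612 -0.14157378  0.0246176 ]
hole 0.11 [ 0.6070143  -0.14075618  0.02504629]
(201.8914337158203, 165.92263793945312)
```

View pics/w8c.png

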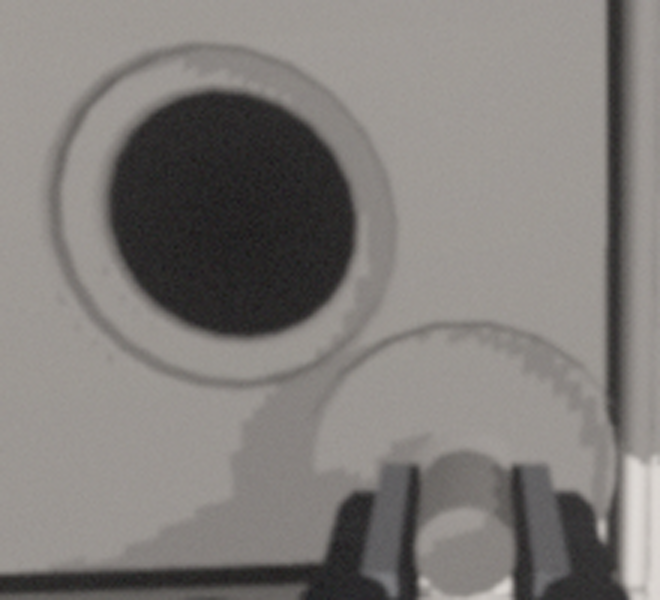

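Run:
```python
from h import *
import pickle
from scipy.optimize import least_squares
o=pickle.load(open("w8.pkl","rb"))
u=np.array([[55,200],[395,240],[200,44],[240,385],[90,310],[340,350],[350,110],[90,100]])/3+[125,95]
for z in (.12,.117):
    P=onz("wrist",u,z,o)[:,:2]; q=least_squares(lambda q:np.hypot(*(P-q[:2]).T)-q[2],[.607,-.14,.03]).x; print("recess",z,q)
d=np.array([[315,440],[612,440],[460,323],[355,360],[560,355]])/3+[125,95]
c,D=rays("wrist",d,o); R=Ro.from_quat(o["tool_rot"]).as_matrix(); 
for x in (.0196,.0266):
  P=onz("wrist",d,o["eef_pos"][2]-x,o)[:,:2]; q=least_squares(lambda q:np.hypot(*(P-q[:2]).T)-q[2],[.56,-.19,.03]).x; print("cap",x,q,(q[:2]-o["eef_pos"][:2])*1000)
```

```text
recess 0.12 [ 0.60757233 -0.14217701  0.03324612]
recess 0.117 [ 0.60695483 -0.14133572  0.03384958]
cap 0.0196 [ 0.56525514 -0.18850994  0.02843393] [ 3.72746498 -0.42194429]
cap 0.0266 [ 0.5616495  -0.18850922  0.02977696] [ 0.12181565 -0.42122436]
```

{"name": "jog_arm", "arguments": {
  "increments": [
    {"dx": 0.1,"dy": 0,"dz": 0,"yaw": 0,"jaw": 10},
    {"dx": 0.2,"dy": 0,"dz": 0,"yaw": 0,"jaw": 10},
    {"dx": 0.25,"dy": 0,"dz": 0,"yaw": 0,"jaw": 10},
    {"dx": 0.25,"dy": 0,"dz": 0,"yaw": 0,"jaw": 10},
    {"dx": 0.25,"dy": 0,"dz": 0,"yaw": 0,"jaw": 10},
    {"dx": 0.25,"dy": 0,"dz": 0,"yaw": 0,"jaw": 10}
  ]
}}

```text
t: 10.13
eef_pos: [0.5607, -0.1881, 0.1478]
tool_rot: [-0.707, -0.002, 0.707, -0.002]
ft_force: [-0.8, -0.3, -0.2]
finger_gap: 0.193
```

{"name": "jog_arm", "arguments": {
  "increments": [
    {"dx": 0.03,"dy": 0,"dz": 0,"yaw": 0,"jaw": 10},
    {"dx": 0.03,"dy": 0,"dz": 0,"yaw": 0,"jaw": 10},
    {"dx": 0.03,"dy": 0,"dz": 0,"yaw": 0,"jaw": 10}
  ]
}}

```text
t: 10.38
eef_pos: [0.5606, -0.188, 0.1469]
tool_rot: [-0.707, -0.002, 0.707, -0.002]
ft_force: [-0.2, -0.6, 0.2]
finger_gap: 0.194
```

{"name": "jog_arm", "arguments": {
  "increments": [
    {"dx": 0.03,"dy": 0,"dz": 0,"yaw": 0,"jaw": 10},
    {"dx": 0.03,"dy": 0,"dz": 0,"yaw": 0,"jaw": 10},
    {"dx": 0.03,"dy": 0,"dz": 0,"yaw": 0,"jaw": 10}
  ]
}}

```text
t: 10.63
eef_pos: [0.5607, -0.1881, 0.1461]
tool_rot: [0.707, 0.002, -0.707, 0.002]
ft_force: [-0.5, -0.1, 2.2]
finger_gap: 0.194
```

{"name": "jog_arm", "arguments": {
  "increments": [
    {"dx": 0.02,"dy": 0,"dz": 0,"yaw": 0,"jaw": 10},
    {"dx": 0.02,"dy": 0,"dz": 0,"yaw": 0,"jaw": 10},
    {"dx": 0.02,"dy": 0,"dz": 0,"yaw": 0,"jaw": 10}
  ]
}}

```text
t: 10.88
eef_pos: [0.5607, -0.1881, 0.1455]
tool_rot: [0.707, 0.002, -0.707, 0.002]
ft_force: [-0.5, 0.1, 2.6]
finger_gap: 0.191
```

The cap rests on the lid at TCP z 0.1455 with about 2.5 N, flat beside the port. Now sliding diagonally toward it.

{"name": "jog_arm", "arguments": {
  "increments": [
    {"dx": 0,"dy": -0.05,"dz": -0.05,"yaw": 0,"jaw": 10},
    {"dx": 0,"dy": -0.15,"dz": -0.15,"yaw": 0,"jaw": 10},
    {"dx": 0,"dy": -0.26,"dz": -0.25,"yaw": 0,"jaw": 10},
    {"dx": 0,"dy": -0.36,"dz": -0.35,"yaw": 0,"jaw": 10},
    {"dx": 0,"dy": -0.46,"dz": -0.45,"yaw": 0,"jaw": 10},
    {"dx": 0,"dy": -0.56,"dz": -0.55,"yaw": 0,"jaw": 10},
    {"dx": 0,"dy": -0.66,"dz": -0.65,"yaw": 0,"jaw": 10}
  ]
}}

```text
t: 11.47
eef_pos: [0.5804, -0.1677, 0.1453]
tool_rot: [-0.707, -0.002, 0.707, -0.002]
ft_force: [-1.0, -0.9, 3.3]
finger_gap: 0.19
```

Run:
```python
from h import *
o=r.observe(); print(o["eef_pos"],o["ft_force"],o["torque"],shift([.607,-.1405,.1455]))
```

```text
[ 0.58037668 -0.16771839  0.14534177] [-1.03140901 -0.89900394  3.27119757] [-0.27778532  0.27628029  0.01148762] [-0.005328   -0.9024961  -0.89230814]
```

{"name": "jog_arm", "arguments": {
  "increments": [
    {"dx": -0.01,"dy": -0.1,"dz": -0.1,"yaw": 0,"jaw": 10},
    {"dx": -0.01,"dy": -0.2,"dz": -0.2,"yaw": 0,"jaw": 10},
    {"dx": -0.01,"dy": -0.3,"dz": -0.3,"yaw": 0,"jaw": 10},
    {"dx": -0.01,"dy": -0.4,"dz": -0.4,"yaw": 0,"jaw": 10},
    {"dx": -0.01,"dy": -0.5,"dz": -0.5,"yaw": 0,"jaw": 10},
    {"dx": -0.01,"dy": -0.6,"dz": -0.6,"yaw": 0,"jaw": 10},
    {"dx": -0.01,"dy": -0.66,"dz": -0.65,"yaw": 0,"jaw": 10}
  ]
}}

```text
t: 12.05
eef_pos: [0.5999, -0.1478, 0.1457]
tool_rot: [0.707, 0.002, -0.707, 0.002]
ft_force: [-1.1, -0.2, 2.8]
finger_gap: 0.191
```

Run:
```python
from h import *
o=r.observe(); print(o["eef_pos"],o["ft_force"],o["torque"],shift([.607,-.1405,.1455]))
```

```text
[ 0.59991091 -0.14781801  0.14567782] [-1.0628887  -0.16315229  2.83646587] [-0.27985003  0.14730685  0.03119123] [ 0.00599765 -0.24267145 -0.23759729]
```

{"name": "jog_arm", "arguments": {
  "increments": [
    {"dx": 0,"dy": -0.04,"dz": -0.04,"yaw": 0,"jaw": 10},
    {"dx": 0,"dy": -0.08,"dz": -0.08,"yaw": 0,"jaw": 10},
    {"dx": 0,"dy": -0.12,"dz": -0.12,"yaw": 0,"jaw": 10},
    {"dx": 0,"dy": -0.12,"dz": -0.12,"yaw": 0,"jaw": 10}
  ]
}}

```text
t: 12.38
eef_pos: [0.6032, -0.1443, 0.1456]
tool_rot: [0.707, 0.002, -0.707, 0.002]
ft_force: [0.2, 0.2, 1.6]
finger_gap: 0.194
```

{"name": "jog_arm", "arguments": {
  "increments": [
    {"dx": 0,"dy": -0.03,"dz": -0.03,"yaw": 0,"jaw": 10},
    {"dx": 0,"dy": -0.06,"dz": -0.06,"yaw": 0,"jaw": 10},
    {"dx": 0,"dy": -0.06,"dz": -0.06,"yaw": 0,"jaw": 10}
  ]
}}

```text
t: 12.63
eef_pos: [0.6049, -0.1427, 0.1456]
tool_rot: [-0.707, -0.002, 0.707, -0.002]
ft_force: [0.2, -0.3, -0.1]
finger_gap: 0.196
```

The force fell to 0, so the cap's edge has gone into the recess. Moving 1.2 mm more toward centre, then easing down.

{"name": "jog_arm", "arguments": {
  "increments": [
    {"dx": 0.0,"dy": -0.04,"dz": -0.04,"yaw": 0,"jaw": 10},
    {"dx": 0.03,"dy": -0.05,"dz": -0.05,"yaw": 0,"jaw": 10},
    {"dx": 0.06,"dy": -0.05,"dz": -0.05,"yaw": 0,"jaw": 10},
    {"dx": 0.06,"dy": -0.05,"dz": -0.05,"yaw": 0,"jaw": 10}
  ]
}}

```text
t: 12.97
eef_pos: [0.6061, -0.1412, 0.1435]
tool_rot: [-0.707, -0.002, 0.707, -0.002]
ft_force: [0.3, 1.0, -1.2]
finger_gap: 0.194
```

Run:
```python
from h import *
o=r.observe(); print(o["eef_pos"],o["ft_force"],o["torque"])
```

```text
[ 0.60609728 -0.14116623  0.1434644 ] [ 0.33501035  1.03948772 -1.16145944] [ 0.04876649 -0.03053555 -0.00716536]
```

{"name": "jog_arm", "arguments": {
  "increments": [
    {"dx": 0.03,"dy": -0.01,"dz": -0.01,"yaw": 0,"jaw": 10},
    {"dx": 0.06,"dy": -0.01,"dz": -0.01,"yaw": 0,"jaw": 10},
    {"dx": 0.08,"dy": -0.01,"dz": -0.01,"yaw": 0,"jaw": 10},
    {"dx": 0.08,"dy": -0.01,"dz": -0.01,"yaw": 0,"jaw": 10}
  ]
}}

```text
t: 13.3
eef_pos: [0.6065, -0.141, 0.1413]
tool_rot: [-0.707, -0.002, 0.707, -0.002]
ft_force: [0.1, 0.0, -0.6]
finger_gap: 0.196
```

{"name": "jog_arm", "arguments": {
  "increments": [
    {"dx": 0.03,"dy": 0,"dz": 0,"yaw": 0,"jaw": 10},
    {"dx": 0.05,"dy": 0,"dz": 0,"yaw": 0,"jaw": 10},
    {"dx": 0.05,"dy": 0,"dz": 0,"yaw": 0,"jaw": 10}
  ]
}}

```text
t: 13.55
eef_pos: [0.6065, -0.141, 0.1398]
tool_rot: [-0.707, -0.002, 0.707, -0.002]
ft_force: [-0.1, -0.2, -0.5]
finger_gap: 0.193
```

{"name": "jog_arm", "arguments": {
  "increments": [
    {"dx": 0.03,"dy": 0,"dz": 0,"yaw": 0,"jaw": 10},
    {"dx": 0.03,"dy": 0,"dz": 0,"yaw": 0,"jaw": 10},
    {"dx": 0.03,"dy": 0,"dz": 0,"yaw": 0,"jaw": 10}
  ]
}}

```text
t: 13.8
eef_pos: [0.6066, -0.141, 0.1392]
tool_rot: [0.707, 0.002, -0.707, 0.002]
ft_force: [-0.7, -0.4, 1.3]
finger_gap: 0.193
```

Run:
```python
from h import *
o=r.observe(); print(o["eef_pos"],o["ft_force"],o["torque"])
im=r.camera("wrist"); cv2.imwrite("pics/w9.png",im[:,:,::-1])
```

```text
[ 0.60663655 -0.14102733  0.13921552] [-0.69043925 -0.38659833  1.26909479] [-0.01609385  0.11118201 -0.00783293]
```

View pics/w9.png

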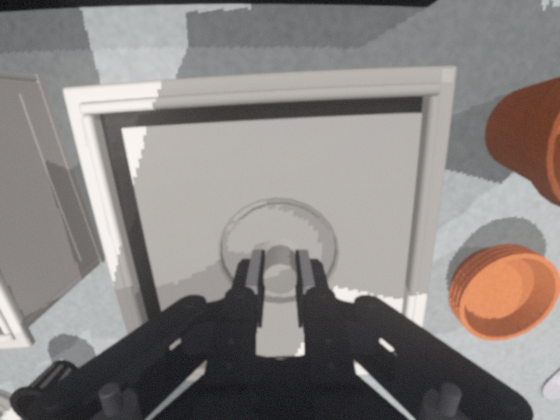

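The disc sits inside the port ring (centred near (279,250)). It went 7 mm below the contact height and met light ledge contact. Releasing and rising.

{"name": "jog_arm", "arguments": {
  "increments": [
    {"dx": 0,"dy": 0,"dz": 0,"yaw": 0,"jaw": 45},
    {"dx": 0,"dy": 0,"dz": 0,"yaw": 0,"jaw": 45},
    {"dx": 0,"dy": 0,"dz": 0,"yaw": 0,"jaw": 45},
    {"dx": 0,"dy": 0,"dz": 0,"yaw": 0,"jaw": 45},
    {"dx": 0,"dy": 0,"dz": 0,"yaw": 0,"jaw": 45},
    {"dx": 0,"dy": 0,"dz": 0,"yaw": 0,"jaw": 45},
    {"dx": -0.2,"dy": 0,"dz": 0,"yaw": 0,"jaw": 45},
    {"dx": -0.6,"dy": 0,"dz": 0,"yaw": 0,"jaw": 45},
    {"dx": -1.2,"dy": 0,"dz": 0,"yaw": 0,"jaw": 45},
    {"dx": -2,"dy": 0,"dz": 0.5,"yaw": 0,"jaw": 45},
    {"dx": -3,"dy": 0,"dz": 1,"yaw": 0,"jaw": 45},
    {"dx": -3,"dy": 0,"dz": 1.5,"yaw": 0,"jaw": 45},
    {"dx": -3,"dy": 0,"dz": 2,"yaw": 0,"jaw": 45},
    {"dx": -3,"dy": 0,"dz": 2,"yaw": 0,"jaw": 45},
    {"dx": -3,"dy": 0,"dz": 2,"yaw": 0,"jaw": 45}
  ]
}}

```text
t: 15.1
eef_pos: [0.5467, -0.1414, 0.2304]
tool_rot: [0.708, 0.002, -0.707, 0.002]
ft_force: [0.6, -0.3, 0.4]
finger_gap: 0.526
```

Run:
```python
from h import *
import pickle
o=r.observe(); print(o["t"],o["eef_pos"],o["ft_force"],o["finger_gap"])
im=r.camera("wrist"); cv2.imwrite("pics/w10.png",im[:,:,::-1]); pickle.dump(o,open("w10.pkl","wb"))
print(proj("wrist",[[.6066,-.141,.12],[.6066,-.141,.144]],o))
cv2.imwrite("pics/w10c.png",cv2.resize(cv2.imread("pics/w10.png")[100:260,170:390],None,fx=3.5,fy=3.5,interpolation=cv2.INTER_CUBIC))
```

```text
15.1 [ 0.54668185 -0.14141073  0.23037682] [ 0.64743881 -0.34685462  0.36172795] 0.5262211245115264
[[278.86313626 134.81507375]
 [278.72115488 137.66693814]]
```

View pics/w10.png

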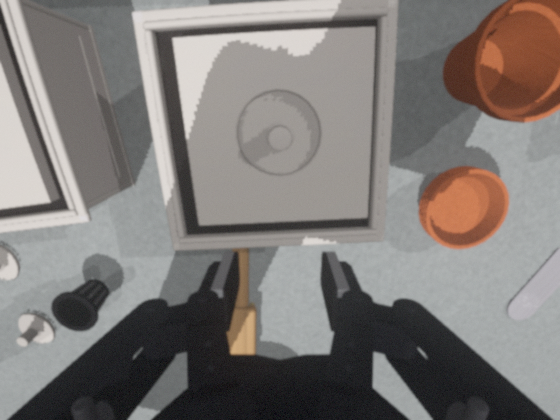

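View pics/w10c.png

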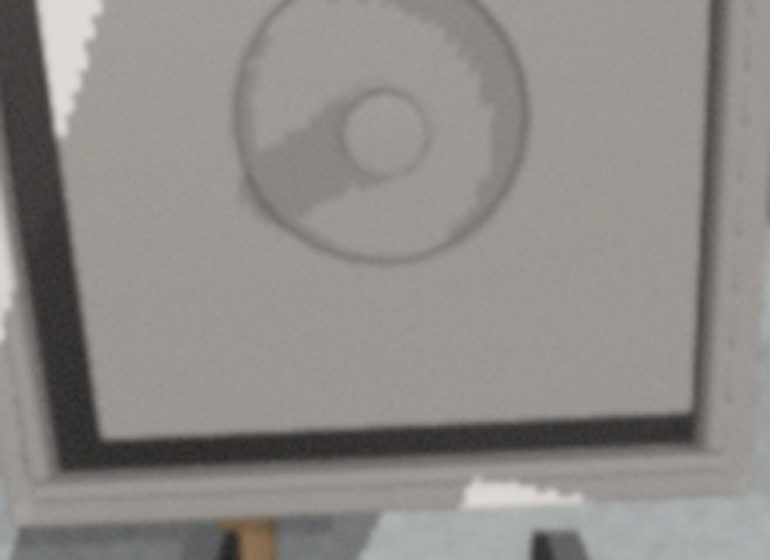

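The cap is inside the ring with its knob at (280,138), as predicted for fully home. Backing off for a second view.

{"name": "jog_arm", "arguments": {
  "increments": [
    {"dx": -1,"dy": 1,"dz": 1,"yaw": 0,"jaw": 45},
    {"dx": -2,"dy": 2,"dz": 2,"yaw": 0,"jaw": 45},
    {"dx": -2,"dy": 3,"dz": 3,"yaw": 0,"jaw": 45},
    {"dx": -2,"dy": 4,"dz": 4,"yaw": 0,"jaw": 45},
    {"dx": -2,"dy": 4,"dz": 4.5,"yaw": 0,"jaw": 45},
    {"dx": -2,"dy": 4,"dz": 4.5,"yaw": 0,"jaw": 45},
    {"dx": -2,"dy": 4,"dz": 4.5,"yaw": 0,"jaw": 45}
  ]
}}

```text
t: 15.73
eef_pos: [0.412, -0.2631, 0.2895]
tool_rot: [0.707, 0.001, -0.707, 0.001]
ft_force: [0.5, 0.5, 0.3]
finger_gap: 0.524
```

Run:
```python
from h import *
import pickle
o=r.observe(); print(o["t"],o["eef_pos"])
w=r.camera("wrist"); im=r.camera("top"); cv2.imwrite("pics/t11.png",im[:,:,::-1]); cv2.imwrite("pics/w11.png",w[:,:,::-1]);pickle.dump(o,open("w11.pkl","wb"))
X=[[.6066,-.141,.12],[.6066,-.141,.144]]
print(proj("wrist",X,o),proj("top",X))
a=cv2.resize(im[130:220,290:385,::-1],(400,380),interpolation=cv2.INTER_CUBIC)
u,v=np.clip(proj("wrist",X,o)[0],50,500).astype(int)
b=cv2.resize(w[max(v-50,0):v+50,u-50:u+50,::-1],(380,380),interpolation=cv2.INTER_CUBIC); print(u,v)
cv2.imwrite("pics/c11.png",np.hstack([a,b]))
```

```text
15.7333 [ 0.41197972 -0.2630692   0.28951821]
[[141.68197234 -25.2162227 ]
 [128.52107011 -37.64032764]] [[339.15794896 173.48053085]
 [339.90648409 171.78645515]]
141 50
```

View pics/c11.png

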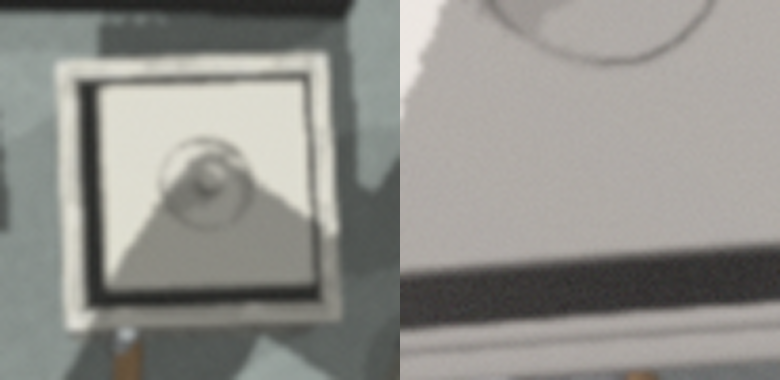

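View pics/t11.png

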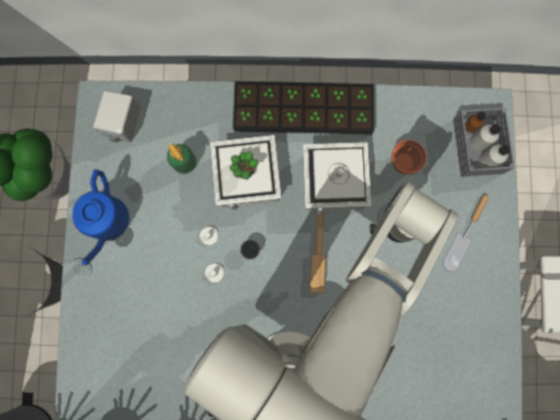

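The cap is flush in the ring, and all other visible things are in place. Triangulating the knob top as a last check, then handing in.

Run:
```python
from h import *
import pickle
F=lambda n,u,o=None:(lambda c,d:(c,d[0]))(*rays(n,[u],o))
print(tri([F("top",[339.6,172.2]),F("wrist",[280.3,138.],pickle.load(open("w10.pkl","rb")))]))
o=r.observe(); print(o["ft_force"],o["t"]); print(r.finish_job())
```

```text
(array([ 0.60614728, -0.14134589,  0.13917137]), [np.float64(0.0008418769623996481), np.float64(0.0008418769623996377)])
[ 0.4361723  -0.38096937 -0.32496699] 15.8333
the job is handed in; nothing more can be done
None
```

The cap is in the port, flat and let go, and I handed the job in at about 15.8 s of the 64 s allowed; the verdict is not known.

I took the leftmost of the three caps by its knob and laid it on the near-right corner of the lid, about 66 mm from the port centre, pressing about 2.5 N. I then slid it diagonally at about 2 to 3.3 N. About 3.5 mm short of the port centre the pressing force fell to zero. I moved it on toward the centre and eased it down about 7 mm below its contact height on the lid, until it met the ledge with about 1.3 N. Then I opened the gripper and backed away.

**Seating checks:** The wrist and top views both show the disc flush inside the port ring, with the knob within about 2 px of where a fully home cap would put it.

**Surroundings:** In the last top picture everything not hidden by the arm looks unmoved. The smaller terracotta pot was behind the arm there, but the wrist picture just after release shows it standing.

**Checks that disagreed:**
- Triangulating the knob top from two views gave 139 mm, where a seated cap should give 144 mm. I put this down to the short baseline and the 2 mm calibration. The final arm height and the disc outline both say it is fully home.
- The cap's outline measured about 8% smaller than described in every wrist view, before and after the grasp alike, so it had not slipped. I did not find the cause.
- One move call was refused because rows lacked some keys; it moved nothing, and I repeated it.

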